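# Swap the eyelet tins and pack the blue kit box in layers

## Robot

A 7-joint arm with a two-finger parallel gripper is mounted at the origin on the work surface. World frame = base frame: x ahead of the robot, y to its left, z up, the work surface at z = 0. Lengths are in m, angles in rad, forces in N, time in s.
With the tool pointing down it reaches from about 0.4 to 0.875 m from the base axis. Payload 19.3 kg.
Tool frame: the origin (TCP) lies midway between the tips of the shut fingers; the grasp point (between the pads) lies 19 mm behind it; x points along the fingers, y is the direction in which the jaws open and shut, and the axes are right-handed (so a half turn about x gives the same grasp; the last joint's range is limited). The gripper opens to 85 mm and grips with 20 to 120 N. Pads are 22 mm wide; open, the fingers measure 114 mm over their backs; the gripper's body (76 mm by 85 mm) begins 54 mm behind the grasp point. The pads swing forward as they close: fully open they stand 13 mm farther back than shut.
Start: joints at [1.119, 0.521, -0.036, 1.599, 0.021, 1.021, -0.113], TCP at [0.233, -0.58, 0.231] pointing down, gripper open.
Joint ranges: [-2.91, 2.91], [-0.3, 2.13], [-1.5, 1.42], [0.17, 2.43], [-1.26, 4.41], [0.16, 1.93], [-2.52, 2.52]. Speed limits (rad/s): [1.89, 1.89, 2.39, 2.39, 3.01, 3.01, 3.01].

## Interface

Orientations are given as [roll, pitch, yaw] about the fixed x, y, z axes, in that order (R = Rz(yaw) Ry(pitch) Rx(roll)).
In Python, from workcell import telemetry, vision, workorder gives the robot as it stands. The module is installed in compiled form; this text tells all that it offers.
- The arm moves only by the tool play_rows, never from a script. Its argument "deltas" is a list of rows, each a list of 7 numbers: the shift along the world's x, y, z in mm, then the turn, a rotation vector about the world's x, y, z in degrees, then the finger opening in mm, from 0 to 85.4. In form: [[x, y, z, wx, wy, wz, jaw], ...]. A call has 1 to 8 rows; each row shifts and turns the commanded pose from where the row before left it; what a row does not reach is not made up. A row lasts 1/8 s, in which the tool goes at most 62.5 mm and 10.7 degrees, less where a joint would pass 70% of its speed; a pose out of reach is approached as far as the arm can. A call with a gripper value outside its range is refused whole. The fingers move at their own pace and stop on an object; "grip_force" is the grip in N (left out, the last holds). Time passes only in rows, so rows that do not move let the fingers close. It gives the time, the measured TCP pose, the force and the opening at its end, in the units of the state.
- telemetry.observe(): the state, without advancing time (a new reading comes with each control period).
- vision.grab_frame(name): name is "scene" or "side" or "wrist"; returns the picture (384x512x3 uint8, red, green, blue); there is no depth.
- vision.camera_info(name): a dict with "mtx" (3x3 intrinsics, pixels), "k1" (the pictures are not rectified: a ray, as slopes to the right and down, at radius r is drawn at 1 + k1 r^2 times it, then the intrinsics apply), "rvec" (rotation vector, rad) and "tvec" (3), from world to camera coordinates, as OpenCV has them. Camera axes: x right, y down, z forward; pixel columns grow to the right and rows downward; lengths in m; the calibration is good to about 2 mm. A picture is of the moment at which its call begins: read the wrist's pose just before it. camera_info takes no time and is no camera call; for the wrist camera it gives the pose at the moment of the call.
- workorder.job_done(): hands the job in, once; it reports no verdict.
The state is a dict: "clock": time; "qpos": joint angles; "qd": joint speeds; "joint_efforts": joint torques, N m; "position": TCP position; "tool_rot": TCP orientation; "force": force on the tool from outside, world axes, zero at the start; "moment": the same for the moment, N m; "grip_width": finger opening in m.
Only numpy, scipy, OpenCV 4.12 (cv2) and the standard library are available. Lean on these libraries where they do the work, as an engineer would, in place of code of your own. Each camera call takes 0.05 s, during which the arm holds its last target. There are 200 camera calls.

## Task

The two eyelet tins in the shoemaker's kit boxes have been mixed up: first swap them, standing one on the round cork mat on the way, until the red-lidded tin stands in the red box and the blue-lidded tin in the blue box. Then lay the white divider level on the corner posts of the blue box, over its tin, and last set the wooden heel flat, rubber side down, on the divider beside its black bar. Keep the tins upright throughout, and leave the pen pot and the glue bottle where they are.

Things in the scene. Friction and masses are not known exactly. Their poses are not given: they have to be found in the camera images.
- red_tin: lidded round tin of eyelets, bare metal side and red lid, diameter 54 mm, 34 mm high, about 160 g; closed and solid. Origin: centre of its underside; z up. Starts upright on the inner floor of the blue box, within about 12 mm of its middle.
- blue_tin: lidded round tin of eyelets, bare metal side and blue lid, diameter 54 mm, 34 mm high, about 160 g; closed and solid. Origin: centre of its underside; z up. Starts upright on the inner floor of the red box, within about 12 mm of its middle.
- divider: white square plate 114 x 114 x 4 mm with an upright black grip bar across its middle: 60 mm long (along x), 12 mm wide (y), its top 38 mm above the origin; about 90 g. Starts flat on the bench. Origin: centre of the plate's underside; z up. Fits the box with 8 mm to spare on every side when its sides are parallel to the box's, the bar either way.
- heel: layered light and mid-brown wooden heel, 49 mm long (x), 34 mm wide (y), 30 mm high, D-shaped from above (flat at -x, round at +x), lowest 5 mm black rubber, about 60 g. Starts rubber down on the bench. Origin: centre of its underside; z up. Fits between bar and box wall, length along the bar, centre about 31 mm from the bar's middle line.
- red_box: red kit box fixed to the bench, square, open on top, 140 x 140 x 58 mm high, walls 5 mm, inner floor 5 mm above the bench. A post in each inner corner, 22 mm square, top 42 mm above the bench (16 mm below the rim), carries the divider. Origin: centre of the underside; x, y along the sides, z up. Yaw up to 0.3 rad.
- blue_box: blue kit box fixed to the bench, square, open on top, 140 x 140 x 58 mm high, walls 5 mm, inner floor 5 mm above the bench. A post in each inner corner, 22 mm square, top 42 mm above the bench (16 mm below the rim), carries the divider. Origin: centre of the underside; x, y along the sides, z up. Yaw up to 0.3 rad.
- mat: free spot: round cork mat, diameter 120 mm, 4 mm thick, fixed to the bench and empty at the start. Origin: centre of its underside; its top is 4 mm above that.
- pen_pot: dark blue pen pot with pens, diameter 76 mm, 95 mm high, pens to about 135 mm, loose. A bystander at the far side of the bench. Origin: centre of the underside.
- glue_bottle: white glue bottle with light blue label and green cap, diameter 56 mm, 130 mm high, loose. A bystander at the far side of the bench. Origin: centre of the underside.
Not all that is in view belongs to the job. What is shaped like the red_tin but pink is not meant.

How it is judged:
By the outcome, as a careful person would: the job done as asked, in the order asked, and still so for the second after the job is handed in, with the robot touching nothing.
It also fails if it takes over 134 s, if anything falls off the work surface, if the arm or the gripper's body presses on something with over 40 N, if the wrist force passes 120 N, or if a joint passes its speed limit or range.

## Working session

There is one attempt and no reset: what is moved stays moved. The work goes in short steps, Python scripts to look and compute and a tool call to move; the robot and the scene stay as the last step left them, time stands still between calls to the robot, and variables do not carry over. Pictures are saved under pics/ and viewed, about 12 in all and at most 16, crops included, and the job is handed in when it is done.

Besides the shell and the picture viewer there is one more tool, called after "Call:" as a command line: name --pt "numbers of a row" for each row, then --argument value for the rest. play_rows: Moves the arm, as the interface text tells. Its arguments: {"type":"object","properties":{"deltas":{"type":"array","items":{"type":"array","items":{"type":"number"}}},"grip_force":{"type":"number"}},"required":["deltas"]}

```bash
mkdir -p pics; cat > h.py <<'E'
import numpy as np, cv2
from workcell import telemetry, vision, workorder
def cam(n):
    c=vision.camera_info(n); R=cv2.Rodrigues(np.array(c['rvec'],float))[0]
    return np.array(c['mtx'],float),float(c['k1']),R,np.array(c['tvec'],float).ravel()
def ray(C,px):
    K,k1,R,t=C; px=np.atleast_2d(px).astype(float)
    d=np.c_[(px[:,0]-K[0,2])/K[0,0],(px[:,1]-K[1,2])/K[1,1]]; u=d.copy()
    for _ in range(20): u=d/(1+k1*(u**2).sum(1,keepdims=True))
    return -R.T@t, np.c_[u,np.ones(len(u))]@R
def onz(C,px,z):
    o,d=ray(C,px); return o+d*((z-o[2])/d[:,2])[:,None]
def proj(C,P):
    K,k1,R,t=C; p=np.atleast_2d(P)@R.T+t; u=p[:,:2]/p[:,2:]; u=u*(1+k1*(u**2).sum(1,keepdims=True))
    return np.c_[u[:,0]*K[0,0]+K[0,2],u[:,1]*K[1,1]+K[1,2]]
def grab(n,save=None):
    C=cam(n); im=vision.grab_frame(n)[:,:,::-1].copy()
    if save: cv2.imwrite('pics/'+save,im)
    return C,im
E
python3 - <<'E'
from h import *
s=telemetry.observe(); print(s)
ims=[]
for n in ("scene","side","wrist"):
    C,im=grab(n,n+'0.png'); ims.append(im); print(n,C[0][0,0],C[0][:2,2],C[1],-C[2].T@C[3],C[2][2])
E
```

```text
{'clock': 0.0, 'qpos': array([ 1.11878528,  0.52200403, -0.03628844,  1.59996901,  0.02119037,
        1.02111883, -0.11277134]), 'qd': array([ 6.08410942e-04,  2.94446101e-04, -7.26595292e-04,  1.23114379e-03,
        3.89492067e-04,  3.42636203e-05,  5.18683420e-04]), 'joint_efforts': array([ 1.00486392e-03, -9.27112913e+01,  1.98001117e+00, -3.69933879e+01,
        1.77643367e-02,  8.14588711e-03, -1.03775130e-05]), 'position': array([ 0.23270313, -0.57971468,  0.23074636]), 'tool_rot': array([-1.48936815,  1.56968169,  2.03401472]), 'force': array([-0.1701107 ,  0.34303036,  0.30894727]), 'moment': array([-0.02104875, -0.01537403,  0.02709938]), 'grip_width': 0.0852315627585949}
scene 425.3484267864991 [254.07010091 194.57229312] -0.08547707413862733 [ 1.0990381  -0.61172172  1.06327473] [-0.40529181  0.43789521 -0.80248759]
side 380.9292950268867 [259.68735182 191.81546478] -0.12653667863549856 [0.38667653 0.69766881 0.64905797] [ 0.2119602  -0.77452899 -0.59596788]
wrist 278.28338676310693 [257.31066646 186.3515318 ] -0.03774328576102263 [ 0.30852081 -0.54979648  0.37299582] [-0.29214652 -0.1166453  -0.94923353]
```

View pics/scene0.png

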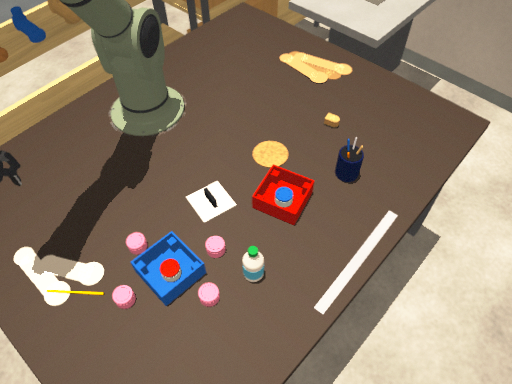

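View pics/side0.png

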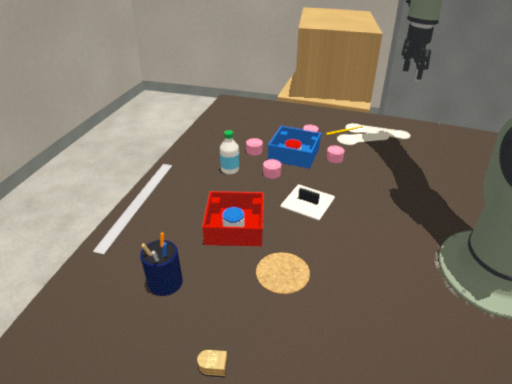

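The scene view shows the blue box at (169,267) with the red tin at (171,269), the red box at (284,195) with the blue tin at (284,196), and the mat at (270,153). The divider is at (211,200), the heel at (332,120), the pen pot at (349,165) and the bottle at (253,266). Four pink tins at (136,242), (215,245), (123,296) and (208,293) are decoys. The red lid inside the blue box is the one that fits the red_tin description.

```bash
cat >> h.py <<'E'
def blobs(im,lo,hi,mn=30):
    h=cv2.cvtColor(im,cv2.COLOR_BGR2HSV); m=cv2.inRange(h,np.array(lo),np.array(hi))
    if lo[0]>hi[0]: m=cv2.inRange(h,np.array(lo),np.array([180,*hi[1:]]))|cv2.inRange(h,np.array([0,*lo[1:]]),np.array(hi))
    cs,_=cv2.findContours(m,cv2.RETR_EXTERNAL,cv2.CHAIN_APPROX_NONE)
    return sorted([c[:,0] for c in cs if cv2.contourArea(c)>mn],key=lambda c:-cv2.contourArea(c)),m
E
python3 - <<'E'
from h import *
for n in("scene","side"):
    C=cam(n); im=cv2.imread(f'pics/{n}0.png')
    for k,lo,hi,z in (("red",(172,150,60),(8,255,255),.039),("blue",(100,150,60),(125,255,255),.039),("orange",(10,90,120),(28,255,255),.015),("pink",(150,60,120),(175,150,255),.034),("white",(0,0,190),(180,60,255),.004)):
        for c in blobs(im,lo,hi,40)[0]:
            mc=cv2.moments(c.reshape(-1,1,2)); p=[mc['m10']/mc['m00'],mc['m01']/mc['m00']]
            q=onz(C,p,z)[0]
            print(n,k,np.round(p),cv2.contourArea(c.reshape(-1,1,2)),np.round(q,3))
E
```

```text
scene red [283. 194.] 2359.0 [0.644 0.006 0.039]
scene red [169. 268.] 248.5 [ 0.576 -0.385  0.039]
scene blue [169. 267.] 2938.0 [ 0.574 -0.386  0.039]
scene blue [27. 26.] 486.5 [-0.838 -0.03   0.039]
scene blue [284. 194.] 169.0 [0.646 0.008 0.039]
scene orange [38. 34.] 3050.5 [-0.773 -0.016  0.015]
scene orange [ 51. 100.] 2790.5 [-0.31  -0.223  0.015]
scene orange [315.  66.] 1252.5 [0.323 0.599 0.015]
scene orange [258.   8.] 1000.5 [-0.142  0.776  0.015]
scene orange [270. 153.] 757.5 [0.495 0.121 0.015]
scene orange [169.  34.] 241.0 [-0.294  0.363  0.015]
scene orange [331. 119.] 154.5 [0.551 0.391 0.015]
scene orange [178.   4.] 141.0 [-0.458  0.56   0.015]
scene orange [198.   9.] 72.5 [-0.35   0.587  0.015]
scene orange [134.   2.] 56.0 [-0.644  0.435  0.015]
scene orange [ 93. 293.] 48.5 [ 0.467 -0.569  0.015]
scene pink [138. 243.] 182.5 [ 0.448 -0.393  0.034]
scene pink [125. 301.] 142.5 [ 0.56  -0.526  0.034]
scene pink [217. 251.] 70.5 [ 0.632 -0.263  0.034]
scene pink [210. 301.] 67.0 [ 0.721 -0.377  0.034]
scene white [455. 277.] 26088.0 [1.167 0.126 0.004]
scene 
[... 1199 characters left out ...]
 [212. 361.] 645.0 [0.556 0.384 0.015]
side orange [339. 131.] 66.0 [ 0.438 -0.565  0.015]
side orange [162. 238.] 45.0 [0.789 0.12  0.015]
side orange [146. 249.] 42.5 [0.807 0.165 0.015]
side pink [271. 168.] 277.5 [ 0.604 -0.225  0.034]
side pink [335. 154.] 227.0 [ 0.432 -0.364  0.034]
side pink [254. 146.] 217.0 [ 0.691 -0.335  0.034]
side pink [311. 128.] 65.5 [ 0.536 -0.52   0.034]
side white [ 82. 191.] 18201.0 [1.112 0.004 0.004]
side white [308. 201.] 1047.5 [ 0.477 -0.136  0.004]
side white [131. 210.] 886.5 [0.926 0.038 0.004]
side white [383. 131.] 272.0 [ 0.28  -0.635  0.004]
side white [350. 139.] 196.5 [ 0.395 -0.539  0.004]
side white [229. 147.] 147.5 [ 0.786 -0.357  0.004]
```

```bash
python3 - <<'E'
import cv2
a=cv2.imread('pics/scene0.png');
x=cv2.resize(a[145:305,100:320],None,fx=3.4,fy=3.4,interpolation=cv2.INTER_CUBIC)
cv2.imwrite('pics/crop0.png',x)
E
```

```text
(no output)
```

View pics/crop0.png

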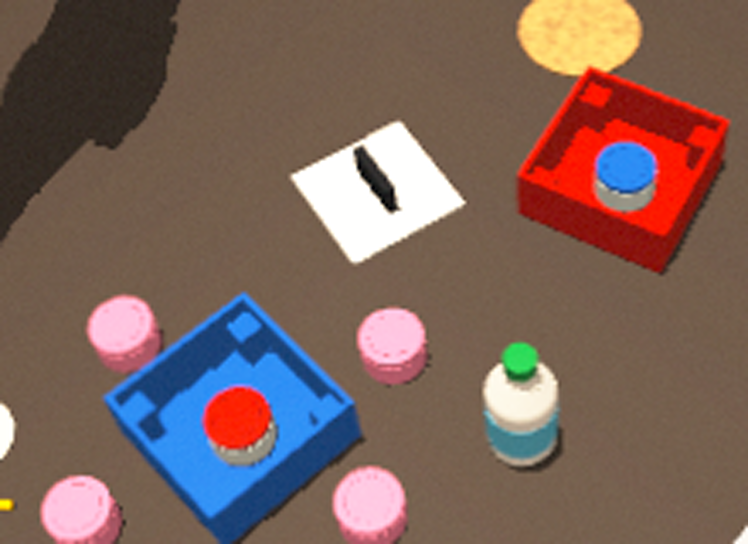

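The crop confirms it: the red-lidded metal tin is inside the blue box, and the pink ones outside are decoys. Now moving over the blue box.

Call:
play_rows --pt "40 24 0 0 0 0 85" --pt "44 25 0 0 0 0 85" --pt "44 25 0 0 0 0 85" --pt "44 25 0 0 0 0 85" --pt "44 25 0 0 0 0 85" --pt "44 25 0 0 0 0 85" --pt "44 25 0 0 0 0 85" --pt "38 22 0 0 0 0 85"

```text
clock: 1.15
position: [0.5764, -0.3826, 0.231]
tool_rot: [-1.522, 1.57, 2.002]
force: [-0.4, -0.1, -0.5]
grip_width: 0.0852
```

```bash
cat >> h.py <<'E'
from scipy.spatial.transform import Rotation as Ro
def st():
    s=telemetry.observe(); R=Ro.from_euler('xyz',s['tool_rot']).as_matrix()
    print('t',round(s['clock'],2),'p',np.round(np.array(s['position'])*1e3,1),'jaw deg',round(np.degrees(np.arctan2(R[1,1],R[0,1])),1),'xax',np.round(R[:,0],3),'F',np.round(s['force'],1),'w',round(s['grip_width']*1e3,1),'q7',round(s['qpos'][6],2)); return s,R
def circ(C,c,z,clean=True):
    """fit circle (centre, radius) to contour cast onto plane z"""
    P=onz(C,cv2.convexHull(c.reshape(-1,1,2).astype(np.float32))[:,0],z)[:,:2]
    A=np.c_[2*P,np.ones(len(P))]; x=np.linalg.lstsq(A,(P**2).sum(1),rcond=None)[0]
    return np.round(x[:2]*1e3,1),round(float(np.sqrt(x[2]+x[:2]@x[:2]))*1e3,1)
def rect(C,c,z):
    P=(onz(C,cv2.convexHull(c.reshape(-1,1,2).astype(np.float32))[:,0],z)[:,:2]*1e3).astype(np.float32)
    return cv2.minAreaRect(P)
E
python3 - <<'E'
from h import *
st(); C,im=grab("wrist","w1.png")
for k,lo,hi in (("red",(172,150,60),(8,255,255)),("blue",(100,150,60),(125,255,255))):
    for c in blobs(im,lo,hi,200)[0]:
        print(k,cv2.contourArea(c.reshape(-1,1,2)),'circ z39',circ(C,c,.039),'rect z58',rect(C,c,.058))
E
```

```text
t 1.15 p [ 576.4 -382.6  231. ] jaw deg -68.1 xax [-0.  0. -1.] F [-0.4 -0.1 -0.5] w 85.2 q7 -0.73
red 1633.5 circ z39 (array([620. , -73.2]), 32.0) rect z58 ((621.806640625, -90.41972351074219), (55.64567565917969, 35.73392105102539), 14.173201560974121)
red 1228.0 circ z39 (array([ 574.3, -382.6]), 25.2) rect z58 ((578.6465454101562, -380.78997802734375), (46.58049011230469, 47.47109603881836), 84.76579284667969)
blue 13559.0 circ z39 (array([ 565.2, -384. ]), 95.4) rect z58 ((568.390625, -382.5245361328125), (139.62173461914062, 141.26145935058594), 86.16645050048828)
```

View pics/w1.png

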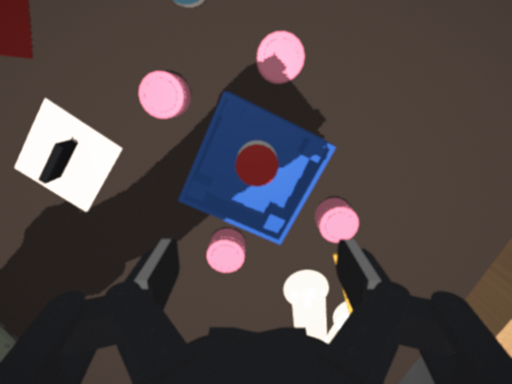

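The wrist view shows the red lid at (257,165) in the blue box, with the box centre near (568,-382) mm and yaw -3.8°. I'll turn the jaw to -94° and descend.

Call:
play_rows --pt "-2 0 -30 0 0 -8.6 68" --pt "0 0 -40 0 0 -8.6 68" --pt "0 0 -40 0 0 -8.6 68" --pt "0 0 -36 0 0 0 68" --pt "0 0 0 0 0 0 68" --grip_force 40

```text
clock: 1.82
position: [0.5714, -0.383, 0.0827]
tool_rot: [-0.459, 1.566, 2.614]
force: [-0.0, 0.6, 0.5]
grip_width: 0.0678
```

```bash
python3 - <<'E'
from h import *
st(); C,im=grab("wrist","w2.png")
for k,lo,hi in (("red",(172,150,60),(8,255,255)),("blue",(100,150,60),(125,255,255))):
    for c in blobs(im,lo,hi,800)[0]:
        print(k,cv2.contourArea(c.reshape(-1,1,2)),'circ z39',circ(C,c,.039),'rect z58',rect(C,c,.058))
E
```

```text
t 1.82 p [ 571.4 -383.    82.7] jaw deg -93.9 xax [-0.004  0.002 -1.   ] F [-0.   0.6  0.5] w 67.8 q7 -1.12
red 3640.0 circ z39 (array([ 574.7, -383. ]), 25.9) rect z58 ((582.926025390625, -383.5427551269531), (45.910213470458984, 46.318904876708984), 35.285972595214844)
blue 36370.0 circ z39 (array([ 566.3, -381.1]), 94.2) rect z58 ((569.6632080078125, -382.6553955078125), (139.4332275390625, 143.59750366210938), 86.3194580078125)
```

View pics/w2.png

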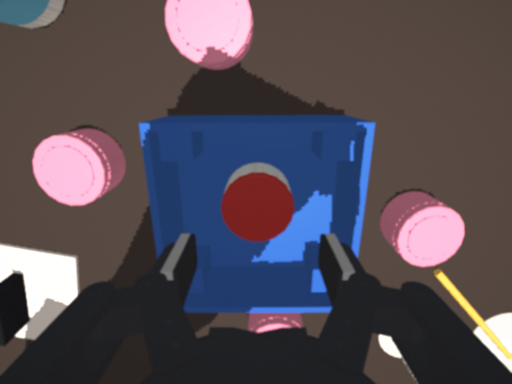

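The lid at (258,207) is centred between the fingers, so I'll descend, grip and lift.

Call:
play_rows --pt "3 0 -30 0 0 0 68" --pt "0 0 -30 0 0 0 68" --pt "0 0 -17 0 0 0 68" --pt "0 0 0 0 0 0 68" --pt "0 0 0 0 0 0 45" --pt "0 0 0 0 0 0 45" --pt "0 0 0 0 0 0 45" --pt "0 0 0 0 0 0 45" --grip_force 40

```text
clock: 2.88
position: [0.5766, -0.3845, 0.0101]
tool_rot: [2.68, 1.569, -0.53]
force: [-1.8, 0.7, 7.9]
grip_width: 0.0534
```

```bash
python3 -c "
from h import *
st()"
```

```text
t 2.88 p [ 576.6 -384.5   10.1] jaw deg -93.9 xax [ 0.002 -0.001 -1.   ] F [-1.8  0.7  7.9] w 53.4 q7 -1.12
```

Call:
play_rows --pt "0 0 10 0 0 0 45" --pt "0 0 40 0 0 0 45" --pt "0 0 50 0 0 0 45" --pt "0 0 50 0 0 0 45" --pt "0 0 30 0 0 0 45" --pt "0 0 0 0 0 0 45" --grip_force 40

```text
clock: 3.62
position: [0.5768, -0.3847, 0.192]
tool_rot: [2.688, 1.566, -0.522]
force: [-1.0, -0.4, -1.9]
grip_width: 0.053
```

```bash
python3 - <<'E'
from h import *
st(); C,im=grab("wrist","w3.png"); C2,im2=grab("side","s3.png")
cv2.imwrite('pics/c3.png',np.hstack([im,cv2.resize(im2[60:220,180:390],(504,384))])[:, :] if 0 else cv2.resize(np.hstack([im,cv2.resize(im2[40:232,180:436],(512,384))]),(800,300)))
for k,lo,hi in (("orange",(10,90,100),(28,255,255)),):
    for n in("scene","side"):
        Cn=cam(n); i=cv2.imread(f'pics/{n}0.png')
        for c in blobs(i,lo,hi,150)[0]: print(n,circ(Cn,c,.004),circ(Cn,c,.03))
    for n in("scene","side"):
        Cn=cam(n); i=cv2.imread(f'pics/{n}0.png')
        for c in blobs(i,(0,0,150),(180,70,255),700)[0]: print(n,rect(Cn,c,.004))
E
```

```text
t 3.62 p [ 576.8 -384.7  192. ] jaw deg -93.9 xax [ 0.004 -0.002 -1.   ] F [-1.  -0.4 -1.9] w 53.0 q7 -1.12
scene (array([304.7, 481.3]), 689.2) (array([324.2, 454.5]), 672.3)
scene (array([-184.4, -391.3]), 388.5) (array([-152.9, -396.7]), 378.9)
scene (array([-808.2,  -32.1]), 268.2) (array([-761.4,  -46.4]), 261.6)
scene (array([808.4,  63.2]), 91.5) (array([815.5,  46.6]), 89.2)
scene (array([ 273.8, -304.3]), 145.5) (array([ 294. , -311.8]), 141.9)
scene (array([ 302.9, -721. ]), 45.4) (array([ 322.5, -718.3]), 44.3)
scene (array([ 388. , -752.9]), 46.6) (array([ 405.5, -749.4]), 45.5)
side (array([ 1220.5, -1865.2]), 1207.0) (array([ 1186.9, -1761.9]), 1158.4)
side (array([486.6, 131.6]), 62.8) (array([482.6, 154.4]), 60.3)
side (array([558. , 377.3]), 30.0) (array([551.1, 390.2]), 28.8)
scene ((1013.4502563476562, 373.013427734375), (438.32110595703125, 1325.357666015625), 23.4093017578125)
scene ((653.134765625, 1260.946044921875), (444.633056640625, 746.7030029296875), 20.325284957885742)
scene ((-531.2310180664062, -107.1578369140625), (204.04441833496094, 555.6508178710938
[... 495 characters left out ...]
), (72.92105102539062, 199.1937713623047), 89.94740295410156)
side ((2305.0791015625, -1723.746337890625), (4916.67626953125, 3744.570556640625), 8.379739761352539)
side ((1157.0465087890625, -139.22625732421875), (1217.859130859375, 357.71148681640625), 89.92240905761719)
side ((477.5707702636719, -139.06674194335938), (123.12664031982422, 118.78410339355469), 75.96952056884766)
side ((927.49462890625, 1.440582275390625), (34.68878936767578, 402.90936279296875), 2.5041348934173584)
side ((66.6695556640625, 62.99210739135742), (80.73268127441406, 203.71139526367188), 57.11452102661133)
side ((323.47076416015625, -608.3853759765625), (292.5887145996094, 128.49465942382812), 29.56271743774414)
```

View pics/c3.png

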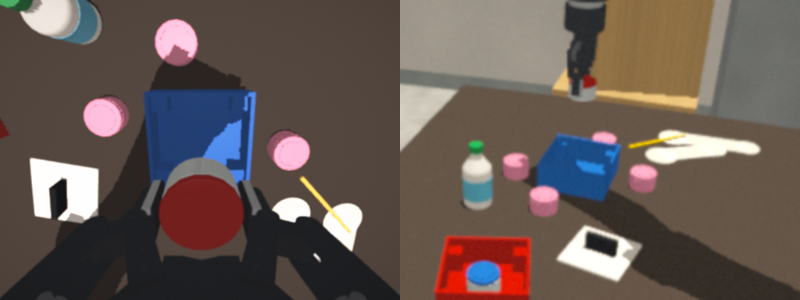

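The red tin is held upright between the pads. The blue box below is empty. Next, carry it to the mat.

Call:
play_rows --pt "-2 20 0 0 0 0 45" --pt "-6 40 0 0 0 0 45" --pt "-8 45 0 0 0 0 45" --pt "-8 45 0 0 0 0 45" --pt "-8 45 0 0 0 0 45" --pt "-8 45 0 0 0 0 45" --pt "-8 45 0 0 0 0 45" --pt "-8 45 0 0 0 0 45"

```text
clock: 4.72
position: [0.5188, -0.0525, 0.1874]
tool_rot: [0.022, 1.569, 3.095]
force: [0.6, 0.7, -1.9]
grip_width: 0.053
```

Call:
play_rows --pt "-8 45 0 0 0 6 45" --pt "-8 45 -20 0 0 6 45" --pt "-8 45 -30 0 0 6 45" --pt "-8 35 -30 0 0 0 45" --pt "-2 16 -20 0 0 0 45" --pt "0 0 0 0 0 0 45"

```text
clock: 5.48
position: [0.4843, 0.1327, 0.0865]
tool_rot: [-0.008, 1.567, -2.902]
force: [-0.2, -0.4, -0.7]
grip_width: 0.0534
```

```bash
python3 - <<'E'
from h import *
st(); C,im=grab("wrist","w4.png")
for k,lo,hi in (("orange",(10,70,100),(28,255,255)),("red",(172,150,60),(8,255,255)),("blue",(100,150,60),(125,255,255))):
    for c in blobs(im,lo,hi,800)[0]:
        print(k,cv2.contourArea(c.reshape(-1,1,2)),'circ z4',circ(C,c,.004),'z39',circ(C,c,.039),'rect z58',rect(C,c,.058))
E
```

```text
t 5.47 p [484.3 132.7  86.5] jaw deg -75.8 xax [-0.004 -0.001 -1.   ] F [-0.2 -0.4 -0.7] w 53.4 q7 -1.8
orange 10737.5 circ z4 (array([487.8, 132. ]), 60.3) z39 (array([499.7, 135.2]), 50.9) rect z58 ((512.6939697265625, 138.58535766601562), (78.07444763183594, 91.41300964355469), 13.496345520019531)
red 15688.5 circ z4 (array([608.1,  18. ]), 71.7) z39 (array([601.2,  39. ]), 60.5) rect z58 ((600.3132934570312, 46.62357711791992), (81.03099822998047, 99.51679992675781), 14.673154830932617)
red 8030.0 circ z4 (array([403.1, 111.8]), 53.2) z39 (array([428.2, 118.1]), 44.9) rect z58 ((441.84423828125, 121.87183380126953), (82.05064392089844, 78.90402221679688), 14.17897891998291)
blue 3058.5 circ z4 (array([652.7,  -7.2]), 27.2) z39 (array([638.8,  17.7]), 23.0) rect z58 ((627.570068359375, 35.53111267089844), (39.10944366455078, 29.91161346435547), 28.25872230529785)
```

View pics/w4.png

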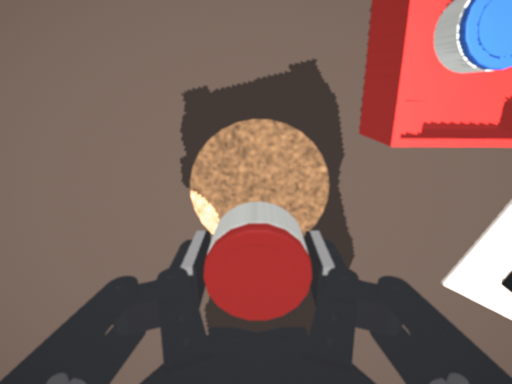

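The mat centre at (488,132) mm lies under the held red tin, so I'll lower it.

Call:
play_rows --pt "3 0 -30 0 0 0 45" --pt "0 0 -30 0 0 0 45" --pt "0 0 -12 0 0 0 45" --pt "0 0 -4 0 0 0 45" --pt "0 0 -2 0 0 0 45" --pt "0 0 0 0 0 0 45"

```text
clock: 6.28
position: [0.4892, 0.132, 0.011]
tool_rot: [-3.063, 1.57, 0.324]
force: [0.3, 0.7, -1.6]
grip_width: 0.0531
```

```bash
python3 -c "
from h import *
st()"
```

```text
t 6.28 p [489.2 132.   11. ] jaw deg -75.9 xax [ 0.001  0.    -1.   ] F [ 0.3  0.7 -1.6] w 53.1 q7 -1.83
```

Call:
play_rows --pt "0 0 -1 0 0 0 45" --pt "0 0 -1 0 0 0 45" --pt "0 0 -1 0 0 0 45" --pt "0 0 0 0 0 0 45"

```text
clock: 6.78
position: [0.4891, 0.1321, 0.0089]
tool_rot: [2.994, 1.57, 0.098]
force: [-10.0, -2.5, 41.1]
grip_width: 0.0527
```

Call:
play_rows --pt "0 0 1 0 0 0 45" --pt "0 0 0 0 0 0 60" --pt "0 0 0 0 0 0 70" --pt "0 0 0 0 0 0 70" --pt "0 0 20 0 0 0 70" --pt "0 0 40 0 0 0 70" --pt "0 0 50 0 0 0 70" --pt "0 0 20 0 0 0 70"

```text
clock: 7.78
position: [0.4896, 0.1322, 0.1407]
tool_rot: [-3.044, 1.568, 0.343]
force: [-0.3, -0.4, 0.2]
grip_width: 0.0701
```

Call:
play_rows --pt "20 -16 30 0 0 0 68" --pt "30 -24 10 0 0 0 68" --pt "30 -24 0 0 0 0 68" --pt "32 -25 0 0 0 0 68" --pt "32 -25 0 0 0 0 68" --pt "11 -8 -20 0 0 0 68" --pt "0 0 -20 0 0 0 68" --pt "0 0 0 0 0 0 68"

```text
clock: 8.78
position: [0.6429, 0.0099, 0.1368]
tool_rot: [-0.196, 1.568, -3.092]
force: [-0.3, -0.5, 0.8]
grip_width: 0.068
```

```bash
python3 - <<'E'
from h import *
st(); C,im=grab("wrist","w5.png")
for k,lo,hi in (("red",(172,150,60),(8,255,255)),("blue",(100,150,60),(125,255,255))):
    for c in blobs(im,lo,hi,800)[0]:
        print(k,cv2.contourArea(c.reshape(-1,1,2)),'z39',circ(C,c,.039),'rect z58',rect(C,c,.058))
E
```

```text
t 8.78 p [642.9   9.9 136.8] jaw deg -75.9 xax [-0.003 -0.    -1.   ] F [-0.3 -0.5  0.8] w 68.0 q7 -1.49
red 24131.5 z39 (array([638.5,  14.4]), 93.3) rect z58 ((640.910888671875, 14.663505554199219), (142.94583129882812, 140.44412231445312), 14.374069213867188)
blue 2256.5 z39 (array([645.6,  12.2]), 25.3) rect z58 ((651.7548217773438, 13.468515396118164), (45.67148208618164, 46.066837310791016), 14.053569793701172)
blue 2226.0 z39 (array([ 578.3, -348.4]), 90.7) rect z58 ((555.15966796875, -267.006103515625), (154.55972290039062, 46.04167938232422), 32.575748443603516)
blue 2125.5 z39 (array([710.3, 208.9]), 27.9) rect z58 ((710.8074340820312, 195.48196411132812), (29.09840965270996, 64.53211212158203), 10.217903137207031)
```

View pics/w5.png

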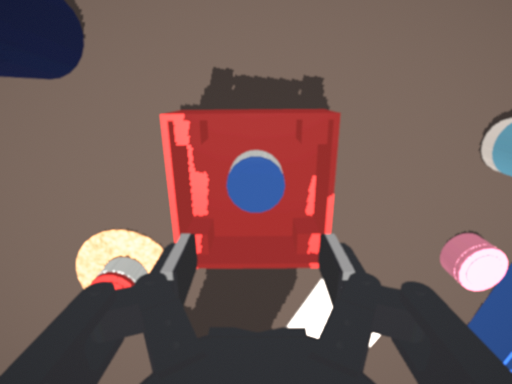

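The red tin stands on the mat at (118,280). The blue lid at (256,183) is in the red box, about 2-3 mm off the TCP. I'll grip it.

Call:
play_rows --pt "3 2 -30 0 0 0 68" --pt "0 0 -40 0 0 0 68" --pt "0 0 -40 0 0 0 68" --pt "0 0 -13 0 0 0 68" --pt "0 0 0 0 0 0 68" --pt "0 0 0 0 0 0 45" --pt "0 0 0 0 0 0 45" --pt "0 0 0 0 0 0 45"

```text
clock: 9.82
position: [0.6479, 0.0121, 0.0175]
tool_rot: [2.979, 1.568, 0.083]
force: [-2.2, 0.8, 6.2]
grip_width: 0.0526
```

```bash
python3 -c "
from h import *
st()"
```

```text
t 9.82 p [647.9  12.1  17.5] jaw deg -75.9 xax [ 0.003  0.    -1.   ] F [-2.2  0.8  6.2] w 52.6 q7 -1.51
```

Call:
play_rows --pt "0 0 15 0 0 0 45" --pt "0 0 45 0 0 0 45" --pt "0 0 50 0 0 0 45" --pt "0 0 50 0 0 0 45" --pt "0 0 30 0 0 0 45" --pt "-5 -20 0 0 0 0 45" --pt "-8 -35 0 0 0 0 45" --pt "-8 -40 0 0 0 -6 45"

```text
clock: 10.82
position: [0.6248, -0.0847, 0.2054]
tool_rot: [-0.134, 1.57, -3.136]
force: [-0.0, -1.1, -1.2]
grip_width: 0.0524
```

Call:
play_rows --pt "-8 -42 0 0 0 -6 45" --pt "-9 -45 0 0 0 -6 45" --pt "-9 -45 0 0 0 0 45" --pt "-9 -45 0 0 0 0 45" --pt "-9 -45 0 0 0 0 45" --pt "-8 -42 0 0 0 0 45" --pt "-6 -35 -20 0 0 0 45" --pt "0 0 -20 0 0 0 45"

```text
clock: 11.82
position: [0.5652, -0.386, 0.1646]
tool_rot: [1.02, 1.569, -2.195]
force: [-0.1, 0.1, -0.9]
grip_width: 0.0526
```

```bash
python3 - <<'E'
from h import *
st(); C,im=grab("wrist","w6.png")
for k,lo,hi in (("blue",(100,150,60),(125,255,255)),):
    for c in blobs(im,lo,hi,800)[0]:
        print(k,cv2.contourArea(c.reshape(-1,1,2)),'z39',circ(C,c,.039),'rect z58',rect(C,c,.058))
E
```

```text
t 11.82 p [ 565.2 -386.   164.6] jaw deg -94.2 xax [-0.001 -0.001 -1.   ] F [-0.1  0.1 -0.9] w 52.6 q7 -1.12
blue 16502.0 z39 (array([ 567.5, -380.7]), 92.6) rect z58 ((574.17529296875, -382.9146423339844), (139.59779357910156, 129.80206298828125), 86.33219909667969)
blue 7189.0 z39 (array([ 463.2, -378.5]), 58.9) rect z58 ((475.79901123046875, -379.2383117675781), (108.63986206054688, 108.0776596069336), 35.912723541259766)
```

View pics/w6.png

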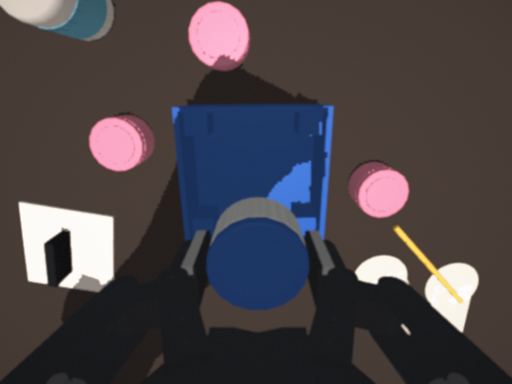

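The blue tin is held upright over the empty blue box. Now I'll lower it.

Call:
play_rows --pt "4 3 -30 0 0 0 45" --pt "0 0 -40 0 0 0 45" --pt "0 0 -40 0 0 0 45" --pt "0 0 -25 0 0 0 45" --pt "0 0 -8 0 0 0 45" --pt "0 0 -2 0 0 0 45" --pt "0 0 0 0 0 0 45" --pt "0 0 0 0 0 0 45"

```text
clock: 12.88
position: [0.5723, -0.3792, 0.0213]
tool_rot: [2.739, 1.569, -0.471]
force: [-0.6, -0.4, -1.8]
grip_width: 0.0526
```

Call:
play_rows --pt "-2 -2 -1 0 0 0 45" --pt "0 0 -1 0 0 0 45" --pt "0 0 0 0 0 0 45"

```text
clock: 13.25
position: [0.5698, -0.381, 0.0182]
tool_rot: [-0.857, 1.571, 2.216]
force: [-0.4, 0.7, -0.5]
grip_width: 0.0524
```

Call:
play_rows --pt "0 0 -0.5 0 0 0 45" --pt "0 0 0 0 0 0 56" --pt "0 0 0 0 0 0 64" --pt "0 0 0 0 0 0 68" --pt "0 0 20 0 0 0 68" --pt "0 0 40 0 0 0 68" --pt "0 0 50 0 0 0 68" --pt "0 0 50 0 0 0 68"

```text
clock: 14.25
position: [0.5698, -0.381, 0.181]
tool_rot: [2.747, 1.57, -0.463]
force: [0.4, -0.6, 0.1]
grip_width: 0.0676
```

Call:
play_rows --pt "-2 20 20 0 0 0 70" --pt "-6 40 0 0 0 0 70" --pt "-7 45 0 0 0 0 70" --pt "-8 50 0 0 0 0 70" --pt "-8 50 0 0 0 0 70" --pt "-8 50 0 0 0 0 70" --pt "-8 50 0 0 0 0 70" --pt "-8 50 0 0 0 0 70"

```text
clock: 15.25
position: [0.5146, -0.0245, 0.1993]
tool_rot: [-3.045, 1.569, 0.028]
force: [0.8, -0.1, 1.0]
grip_width: 0.07
```

Call:
play_rows --pt "-8 50 0 0 0 6 70" --pt "-8 50 -20 0 0 6 70" --pt "-8 45 -30 0 0 6 70" --pt "-2 13 -25 0 0 0 70" --pt "0 0 -10 0 0 0 70" --pt "0 0 0 0 0 0 70"

```text
clock: 16.0
position: [0.4891, 0.131, 0.1133]
tool_rot: [1.488, 1.57, -1.409]
force: [0.9, -0.2, 0.6]
grip_width: 0.0702
```

```bash
python3 - <<'E'
from h import *
st(); C,im=grab("wrist","w7.png"); grab("scene","s7.png")
for k,lo,hi in (("red",(172,150,60),(8,255,255)),):
    for c in blobs(im,lo,hi,800)[0]:
        print(k,cv2.contourArea(c.reshape(-1,1,2)),'z38',circ(C,c,.038),'rect z58',rect(C,c,.058))
x=cv2.imread('pics/s7.png')[130:310,90:330]
cv2.imwrite('pics/c7.png',np.hstack([cv2.resize(x,(400,300)),cv2.resize(im,(400,300))]))
E
```

```text
t 16.0 p [489.1 131.  113.3] jaw deg -76.0 xax [ 0.    -0.001 -1.   ] F [ 0.9 -0.2  0.6] w 70.2 q7 -1.81
red 23126.5 z38 (array([613.8,  19.9]), 77.0) rect z58 ((610.6849365234375, 33.15656280517578), (93.99722290039062, 124.89957427978516), 14.787424087524414)
red 2780.0 z38 (array([486.8, 131.3]), 26.1) rect z58 ((494.38720703125, 133.01824951171875), (46.30646896362305, 47.261802673339844), 13.963912963867188)
```

View pics/c7.png

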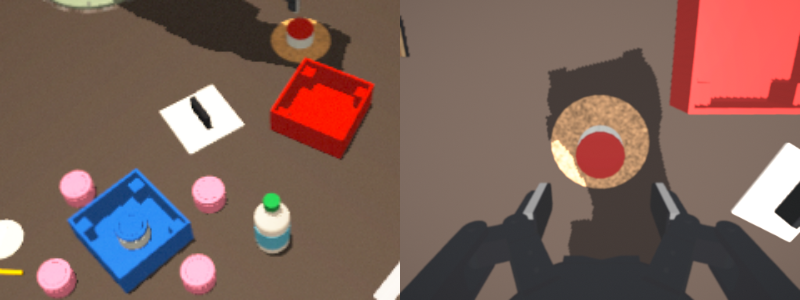

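In the left scene crop, the blue tin stands in the blue box. In the right wrist view, the red tin is on the mat at about (600,155). I'll grip it.

Call:
play_rows --pt "-2 0 -30 0 0 0 70" --pt "0 0 -40 0 0 0 70" --pt "0 0 -30 0 0 0 70" --pt "0 0 0 0 0 0 68" --pt "0 0 0 0 0 0 45" --pt "0 0 0 0 0 0 45" --pt "0 0 0 0 0 0 45"

```text
clock: 16.98
position: [0.4878, 0.1319, 0.0144]
tool_rot: [3.114, 1.569, 0.218]
force: [-2.4, -2.2, 13.6]
grip_width: 0.0524
```

Call:
play_rows --pt "0 0 15 0 0 0 45" --pt "0 0 45 0 0 0 45" --pt "0 0 50 0 0 0 45" --pt "20 -16 20 0 0 0 45" --pt "35 -28 10 0 0 0 45" --pt "40 -32 0 0 0 0 45" --pt "38 -30 0 0 0 0 45" --pt "17 -11 0 0 0 0 45"

```text
clock: 17.98
position: [0.6383, 0.0124, 0.1543]
tool_rot: [2.58, 1.569, -0.319]
force: [-1.1, 0.6, -1.8]
grip_width: 0.0524
```

```bash
python3 - <<'E'
from h import *
st(); C,im=grab("wrist","w8.png")
for c in blobs(im,(172,150,60),(8,255,255),800)[0]:
        print(cv2.contourArea(c.reshape(-1,1,2)),'rect z58',rect(C,c,.058))
E
```

```text
t 17.98 p [638.3  12.4 154.3] jaw deg -76.1 xax [ 0.001 -0.    -1.   ] F [-1.1  0.6 -1.8] w 52.4 q7 -1.52
17154.0 rect z58 ((648.0382690429688, 16.452423095703125), (126.21356201171875, 140.6031036376953), 14.412824630737305)
7556.5 rect z58 ((558.3875732421875, -7.276702880859375), (106.20389556884766, 106.601806640625), 53.776424407958984)
```

Call:
play_rows --pt "2 2 -30 0 0 0 45" --pt "0 0 -40 0 0 0 45" --pt "0 0 -40 0 0 0 45" --pt "0 0 -18 0 0 0 45" --pt "0 0 -7 0 0 0 45" --pt "0 0 -1 0 0 0 45" --pt "0 0 0 0 0 0 45" --pt "0 0 0 0 0 0 45"

```text
clock: 19.02
position: [0.6393, 0.017, 0.0177]
tool_rot: [3.008, 1.57, 0.112]
force: [0.6, 0.2, -1.6]
grip_width: 0.0528
```

Call:
play_rows --pt "0 0 -1 0 0 0 45" --pt "0 0 -0.7 0 0 0 45" --pt "0 0 0 0 0 0 45"

```text
clock: 19.4
position: [0.639, 0.017, 0.0155]
tool_rot: [2.946, 1.571, 0.05]
force: [-3.2, 0.2, 5.7]
grip_width: 0.0526
```

Call:
play_rows --pt "0 0 0 0 0 0 56" --pt "0 0 0 0 0 0 64" --pt "0 0 0 0 0 0 68" --pt "0 0 20 0 0 0 68" --pt "0 0 40 0 0 0 68" --pt "0 0 45 0 0 0 68" --pt "-10 -10 30 0 0 0 60" --pt "-25 -24 0 0 0 0 50"

```text
clock: 20.4
position: [0.6053, -0.0163, 0.1539]
tool_rot: [3.014, 1.565, 0.12]
force: [0.2, -0.2, -0.9]
grip_width: 0.0498
```

Call:
play_rows --pt "-32 -31 0 0 0 0 40" --pt "-32 -31 0 0 0 0 40" --pt "-32 -31 0 0 0 0 40" --pt "-25 -24 0 0 0 0 40" --pt "-5 -5 0 0 0 0 40" --pt "0 0 0 0 0 0 40"

```text
clock: 21.15
position: [0.4783, -0.139, 0.151]
tool_rot: [2.775, 1.569, -0.121]
force: [0.5, 1.1, -0.7]
grip_width: 0.04
```

```bash
python3 - <<'E'
from h import *
st(); C,im=grab("wrist","w9.png")
for c in blobs(im,(172,150,60),(8,255,255),500)[0]: print('red',cv2.contourArea(c.reshape(-1,1,2)),'rect z58',rect(C,c,.058),circ(C,c,.039))
h=cv2.cvtColor(im,cv2.COLOR_BGR2HSV); print('maxV',h[:,:,2].max())
for c in blobs(im,(0,0,110),(180,70,255),1500)[0]:
    print('white',cv2.contourArea(c.reshape(-1,1,2)),cv2.boundingRect(c.reshape(-1,1,2)),rect(C,c,.004))
    m=np.zeros(im.shape[:2],np.uint8); cv2.fillConvexPoly(m,cv2.convexHull(c.reshape(-1,1,2)),255)
    k=cv2.erode(m,np.ones((9,9)))&((h[:,:,2]<60).astype(np.uint8)*255)
    for b in cv2.findContours(k,cv2.RETR_EXTERNAL,cv2.CHAIN_APPROX_NONE)[0]:
        if cv2.contourArea(b)>200: print('  bar',cv2.boundingRect(b),rect(C,b[:,0],.038),rect(C,b[:,0],.02))
E
```

```text
t 21.15 p [ 478.3 -139.   151. ] jaw deg -76.0 xax [ 0.001 -0.    -1.   ] F [ 0.5  1.1 -0.7] w 40.0 q7 -1.24
red 9144.0 rect z58 ((581.5277709960938, -4.3170166015625), (36.19462585449219, 148.02322387695312), 12.585867881774902) (array([617.9,  12.6]), 83.5)
maxV 255
white 11066.0 (186, 99, 146, 140) ((478.5263366699219, -138.86212158203125), (118.26437377929688, 118.34748840332031), 75.84191131591797)
  bar (240, 150, 35, 59) ((481.7388916015625, -137.01666259765625), (12.497406005859375, 60.87086868286133), 76.13240814208984) ((476.4151306152344, -138.25802612304688), (13.378435134887695, 65.16209411621094), 76.13241577148438)
white 2734.0 (384, 41, 58, 62) ((615.9013671875, -261.9912109375), (56.36382293701172, 57.53437423706055), 15.314264297485352)
```

View pics/w9.png

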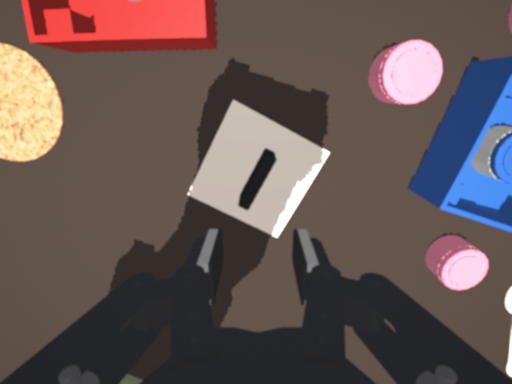

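The divider is at (258,165), with its bar centre near (480,-138) mm and the bar running at -14°. The jaw therefore goes to -104°.

Call:
play_rows --pt "2 1 -20 0 0 -9.4 40" --pt "0 0 -30 0 0 -9.4 40" --pt "0 0 -40 0 0 -9.4 40" --pt "0 0 -35 0 0 0 40" --pt "0 0 -15 0 0 0 40" --pt "0 0 0 0 0 0 40" --pt "0 0 0 0 0 0 40"

```text
clock: 22.08
position: [0.4806, -0.138, 0.0112]
tool_rot: [-2.991, 1.569, -0.095]
force: [0.4, 0.5, -1.0]
grip_width: 0.0401
```

```bash
python3 -c "
from h import *
st()"
```

```text
t 22.07 p [ 480.6 -138.    11.2] jaw deg -104.1 xax [ 0.001 -0.    -1.   ] F [ 0.4  0.5 -1. ] w 40.1 q7 -1.66
```

Call:
play_rows --pt "0 0 0 0 0 0 8" --pt "0 0 0 0 0 0 8" --pt "0 0 0 0 0 0 8" --pt "0 0 0 0 0 0 8" --pt "0 0 0 0 0 0 8" --pt "0 0 10 0 0 0 8" --pt "0 0 30 0 0 0 8" --pt "0 0 40 0 0 0 8" --grip_force 60

```text
clock: 23.08
position: [0.4794, -0.1379, 0.0912]
tool_rot: [0.018, 1.57, 2.913]
force: [0.5, -0.4, -0.8]
grip_width: 0.0113
```

Call:
play_rows --pt "0 0 40 0 0 0 8" --pt "6 -15 30 0 0 0 8" --pt "11 -30 0 0 0 5 8" --pt "13 -35 0 0 0 5 8" --pt "14 -40 0 0 0 0 8" --pt "14 -40 0 0 0 0 8" --pt "13 -35 0 0 0 0 8" --pt "0 0 0 0 0 0 8"

```text
clock: 24.08
position: [0.5505, -0.3357, 0.1604]
tool_rot: [1.708, 1.57, -1.509]
force: [-0.6, 1.1, -0.2]
grip_width: 0.0113
```

```bash
python3 - <<'E'
from h import *
s,R=st(); C,im=grab("wrist","w10.png"); C2,i2=grab("scene","s10.png"); C3,i3=grab("side","d10.png")
p=np.array(s['position'])
for z in (p[2]-.007,):
  for n,c,i in (("wrist",C,im),("scene",C2,i2),("side",C3,i3)):
    for b in blobs(i,(0,0,110),(180,70,255),1000)[0]:
        r=rect(c,b,z)
        if abs(r[1][0]-114)<45 and abs(r[1][1]-114)<45: print(n,z,cv2.contourArea(b.reshape(-1,1,2)),cv2.boundingRect(b.reshape(-1,1,2)),r)
for b in blobs(im,(100,150,60),(125,255,255),1000)[0]: print('blue',rect(C,b,.058))
E
```

```text
t 24.07 p [ 550.5 -335.7  160.4] jaw deg -94.3 xax [ 0.    -0.001 -1.   ] F [-0.6  1.1 -0.2] w 11.3 q7 -1.2
wrist 0.15337580025990205 20367.5 (153, 144, 209, 135) ((563.751708984375, -337.11187744140625), (114.62589263916016, 85.63903045654297), 85.60359954833984)
wrist 0.15337580025990205 7901.0 (392, 243, 120, 122) ((490.35601806640625, -478.96099853515625), (132.4210968017578, 69.589599609375), 35.74287033081055)
scene 0.15337580025990205 1118.0 (139, 210, 63, 47) ((548.446044921875, -336.8012390136719), (118.08282470703125, 120.16651916503906), 86.29212188720703)
blue ((568.1804809570312, -382.4844970703125), (139.7462158203125, 139.65805053710938), 86.15727233886719)
```

View pics/w10.png

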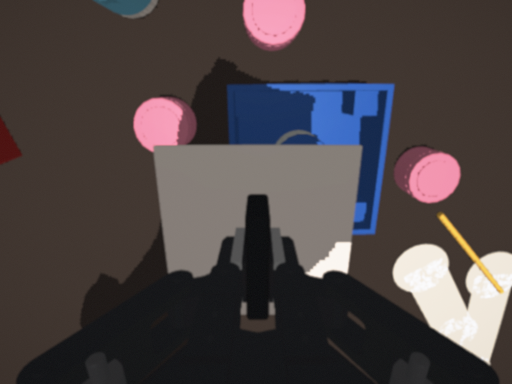

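The plate is held level, with its top edge at row 145. The blue box is visible behind it with the blue tin inside. I'll move over the box centre.

Call:
play_rows --pt "5 -12 0 0 0 0 8" --pt "9 -22 0 0 0 0 8" --pt "5.5 -12 -10 0 0 0 8" --pt "0 0 -30 0 0 0 8" --pt "0 0 -20 0 0 0 8" --pt "0 0 0 0 0 0 8" --pt "0 0 0 0 0 0 8"

```text
clock: 25.1
position: [0.5708, -0.3791, 0.1009]
tool_rot: [2.762, 1.57, -0.451]
force: [0.4, -0.4, -0.4]
grip_width: 0.0111
```

```bash
python3 - <<'E'
from h import *
s,R=st(); C,im=grab("wrist","w11.png"); C2,i2=grab("scene","s11.png"); C3,i3=grab("side","d11.png")
p=np.array(s['position']); z=p[2]-.007
for n,c,i in (("wrist",C,im),("scene",C2,i2),("side",C3,i3)):
    for b in blobs(i,(0,0,100),(180,75,255),600)[0]:
        r=rect(c,b,z)
        if abs(r[1][0]-114)<45 and abs(r[1][1]-114)<45: print(n,cv2.boundingRect(b.reshape(-1,1,2)),r)
    for b in blobs(i,(100,150,60),(125,255,255),700)[0]: print(n,'blue',rect(c,b,.058),cv2.contourArea(b.reshape(-1,1,2)))
a=cv2.resize(i2[200:320,110:230],(400,400),interpolation=2); b=cv2.resize(i3[90:190,240:340],(400,400),interpolation=2)
cv2.imwrite('pics/c11.png',np.hstack([a,b]))
E
```

```text
t 25.1 p [ 570.8 -379.1  100.9] jaw deg -94.1 xax [ 0.001 -0.    -1.   ] F [ 0.4 -0.4 -0.4] w 11.1 q7 -1.15
wrist (152, 144, 210, 135) ((584.1310424804688, -379.9336242675781), (114.90868377685547, 85.74732208251953), 85.85395050048828)
wrist blue ((578.6470947265625, -383.32025146484375), (139.1282501220703, 124.2927474975586), 86.25936889648438) 6096.5
scene blue ((580.6185302734375, -387.9894104003906), (143.9073486328125, 164.70314025878906), 86.00973510742188) 1225.5
side blue ((561.45361328125, -332.39532470703125), (223.8005828857422, 152.2347412109375), 89.43243408203125) 1163.0
side blue ((713.9021606445312, 246.8214874267578), (76.25565338134766, 125.33473205566406), 36.914302825927734) 748.0
```

Call:
play_rows --pt "0 -3.5 0 0 0 0.3 8" --pt "0 0 -15 0 0 0 8" --pt "0 0 -15 0 0 0 8" --pt "0 0 -8 0 0 0 8" --pt "0 0 -4 0 0 0 8" --pt "0 0 0 0 0 0 8" --pt "0 0 0 0 0 0 8"

```text
clock: 26.12
position: [0.5705, -0.3827, 0.0585]
tool_rot: [2.64, 1.57, -0.568]
force: [-0.1, 0.3, -0.4]
grip_width: 0.0111
```

```bash
python3 - <<'E'
from h import *
s,R=st(); C,im=grab("wrist","w12.png"); C2,i2=grab("scene","s12.png")
z=s['position'][2]-.007
for b in blobs(im,(0,0,100),(180,75,255),600)[0]:
    r=rect(C,b,z)
    if abs(r[1][0]-114)<45 and abs(r[1][1]-114)<45: print(cv2.boundingRect(b.reshape(-1,1,2)),r)
for b in blobs(im,(100,150,60),(125,255,255),700)[0]: print('blue',rect(C,b,.058),cv2.contourArea(b.reshape(-1,1,2)))
a=cv2.resize(im,(400,300),interpolation=2); b=cv2.resize(i2[215:315,110:243],(400,300),interpolation=2)
cv2.imwrite('pics/c12.png',np.hstack([a,b]))
E
```

```text
t 26.12 p [ 570.5 -382.7   58.5] jaw deg -93.8 xax [ 0. -0. -1.] F [-0.1  0.3 -0.4] w 11.1 q7 -1.15
(152, 144, 211, 135) ((583.9053955078125, -383.77130126953125), (115.24443054199219, 85.75297546386719), 86.14974975585938)
blue ((590.1599731445312, -383.8800964355469), (139.5434112548828, 102.63191223144531), 86.18917083740234) 13082.0
```

View pics/c12.png

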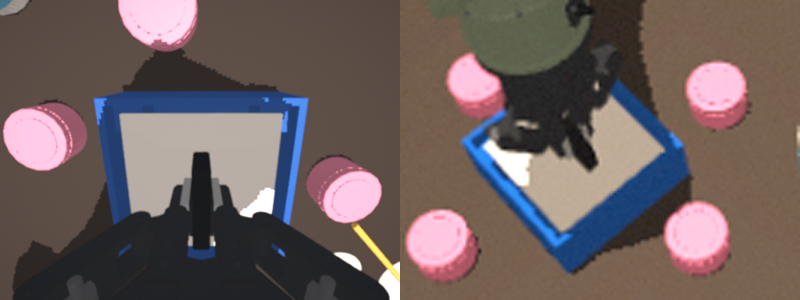

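The plate sits centred and parallel inside the rim, with even gaps. I'll lower it onto the posts.

Call:
play_rows --pt "0 0 -3 0 0 0 8" --pt "0 0 -1 0 0 0 8" --pt "0 0 -0.7 0 0 0 8" --pt "0 0 0 0 0 0 8"

```text
clock: 26.72
position: [0.5704, -0.3825, 0.0533]
tool_rot: [-1.128, 1.571, 1.947]
force: [-1.1, -0.5, -1.5]
grip_width: 0.0108
```

Call:
play_rows --pt "0 0 -0.5 0 0 0 8" --pt "0 0 0 0 0 0 8"

```text
clock: 26.98
position: [0.5704, -0.3825, 0.0532]
tool_rot: [2.825, 1.571, -0.383]
force: [-2.3, 0.9, 4.0]
grip_width: 0.011
```

Call:
play_rows --pt "0 0 0 0 0 0 20" --pt "0 0 0 0 0 0 34" --pt "0 0 0 0 0 0 40" --pt "0 0 15 0 0 0 40" --pt "0 0 40 0 0 0 40" --pt "0 0 50 0 0 0 50" --pt "0 0 40 0 0 0 60" --pt "0 25 10 0 0 0 70"

```text
clock: 27.98
position: [0.5707, -0.3593, 0.2117]
tool_rot: [2.547, 1.566, -0.664]
force: [-0.1, 0.0, -0.3]
grip_width: 0.0695
```

Call:
play_rows --pt "0 45 0 0 0 9 70" --pt "0 50 0 0 0 9 70" --pt "0 50 0 0 0 9 70" --pt "0 50 0 0 0 9 70" --pt "0 50 0 0 0 9 70" --pt "0 50 0 0 0 9 70" --pt "0 50 0 0 0 9 70" --pt "0 50 0 0 0 9 70"

```text
clock: 28.98
position: [0.5695, 0.0397, 0.2082]
tool_rot: [0.345, 1.571, -1.601]
force: [0.3, -0.8, 0.6]
grip_width: 0.0703
```

Call:
play_rows --pt "0 50 0 0 0 9 70" --pt "0 50 0 0 0 9 70" --pt "0 50 0 0 0 0 70" --pt "-4 50 0 0 0 0 70" --pt "-5 50 -20 0 0 0 70" --pt "-5 50 -20 0 0 0 70" --pt "-4 30 -10 0 0 0 70" --pt "0 0 0 0 0 0 70"

```text
clock: 29.98
position: [0.5498, 0.3704, 0.1569]
tool_rot: [-1.568, 1.569, 3.082]
force: [-0.6, -0.1, -0.5]
grip_width: 0.07
```

```bash
python3 - <<'E'
from h import *
s,R=st(); C,im=grab("wrist","w13.png"); C2,i2=grab("scene","s13.png"); C3,i3=grab("side","d13.png")
for b in blobs(im,(8,60,60),(30,255,255),400)[0]:
    print(cv2.contourArea(b.reshape(-1,1,2)),cv2.boundingRect(b.reshape(-1,1,2)),'z30',rect(C,b,.03),'z5',rect(C,b,.005))
a=cv2.resize(im,(400,300),interpolation=2); b=cv2.resize(i2[200:320,100:260],(400,300),interpolation=2)
cv2.imwrite('pics/c13.png',np.hstack([a,b]))
# divider
for n,c,i in (("scene",C2,i2),("side",C3,i3)):
    for b in blobs(i,(0,0,100),(180,75,255),600)[0]:
        r=rect(c,b,.046)
        if abs(r[1][0]-114)<25 and abs(r[1][1]-114)<25: print(n,r)
E
```

```text
t 29.98 p [549.8 370.4 156.9] jaw deg -3.6 xax [-0.002  0.    -1.   ] F [-0.6 -0.1 -0.5] w 70.0 q7 -1.01
20638.5 (0, 0, 512, 322) z30 ((536.0753173828125, 365.95123291015625), (334.1920166015625, 603.0802001953125), 89.91230773925781) z5 ((534.2342529296875, 358.05267333984375), (365.2322998046875, 659.095458984375), 89.91230773925781)
16412.0 (62, 47, 388, 239) z30 ((541.5108642578125, 374.1912536621094), (406.79449462890625, 238.45755004882812), 1.8811813592910767) z5 ((540.1748657226562, 367.05810546875), (444.5782775878906, 260.60589599609375), 1.881181001663208)
1896.5 (231, 137, 58, 48) z30 ((555.540771484375, 389.2771301269531), (53.35363006591797, 40.84181594848633), 11.934337615966797) z5 ((555.5078125, 383.545166015625), (58.30925750732422, 44.63527297973633), 11.934239387512207)
1754.0 (186, 303, 83, 36) z30 ((501.1929626464844, 193.0301055908203), (99.31517791748047, 52.51350402832031), 2.776477336883545) z5 ((496.1121826171875, 169.0703887939453), (108.5397720336914, 57.391048431396484), 2.77647066116333)
1228.0 (260, 272, 72, 52) z30 ((585.0655517578125, 220.36958312988
[... 500 characters left out ...]
2812), 18.054628372192383) z5 ((345.5065002441406, 533.7402954101562), (109.15352630615234, 33.77309799194336), 18.05463218688965)
586.0 (462, 311, 50, 43) z30 ((840.71728515625, 154.66839599609375), (39.80632019042969, 103.32318878173828), 41.610713958740234) z5 ((867.1722412109375, 127.14547729492188), (43.50358581542969, 112.9200439453125), 41.61068344116211)
461.5 (372, 338, 37, 46) z30 ((707.065185546875, 109.14873504638672), (39.206634521484375, 77.8609390258789), 23.20547103881836) z5 ((721.106201171875, 77.39795684814453), (42.848236083984375, 85.0927734375), 23.20550537109375)
scene ((567.845458984375, -384.2903747558594), (116.62753295898438, 118.52222442626953), 86.46585845947266)
```

View pics/c13.png

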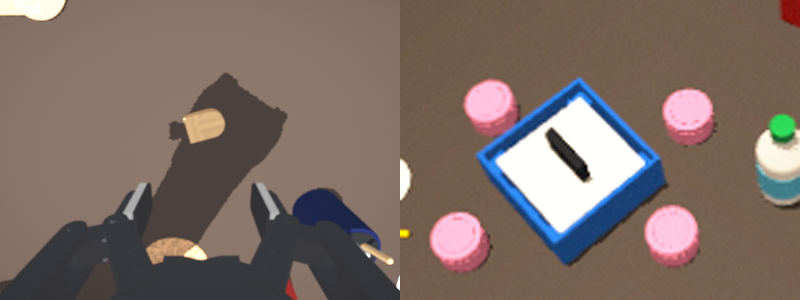

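The heel is at crop (203,126), with its round end toward +x and a yaw of about 12°. On the right, the divider lies level inside the blue box. I'll close in.

Call:
play_rows --pt "5 10 -10 0 0 7.7 70" --pt "0 11 -25 0 0 7.7 70" --pt "0 0 -25 0 0 0 70" --pt "0 0 0 0 0 0 70" --pt "0 0 0 0 0 0 70"

```text
clock: 30.75
position: [0.558, 0.3882, 0.0992]
tool_rot: [1.759, 1.57, 0.389]
force: [0.2, 0.2, 0.2]
grip_width: 0.0699
```

```bash
python3 - <<'E'
from h import *
s,R=st(); C,im=grab("wrist","w14.png"); p=np.array(s['position'])
for b in blobs(im,(8,60,60),(30,255,255),800)[0]:
    r=rect(C,b,.03)
    if r[1][0]<80 and r[1][1]<80:
        print(cv2.boundingRect(b.reshape(-1,1,2)),'z30',r,'z5',rect(C,b,.005))
        hull=cv2.convexHull(b.reshape(-1,1,2))[:,0]
        e=cv2.approxPolyDP(hull.reshape(-1,1,2),2,True)[:,0]
        print(e.tolist()); print(np.round(onz(C,e,.03)[:,:2]*1e3,1).tolist())
        x,y,w,h=cv2.boundingRect(b.reshape(-1,1,2)); cv2.imwrite('pics/c14.png',cv2.resize(im[y-25:y+h+25,x-25:x+w+25],None,fx=4,fy=4,interpolation=2)); print(x-25,y-25)
E
```

```text
t 30.75 p [558.  388.2  99.2] jaw deg 11.5 xax [ 0.001  0.    -1.   ] F [0.2 0.2 0.2] w 69.9 q7 -0.82
(106, 336, 45, 48) z30 ((459.290771484375, 183.67617797851562), (49.13876724243164, 66.95667266845703), 13.691056251525879) z5 ((449.4481201171875, 150.15748596191406), (54.947845458984375, 74.87213897705078), 13.69106388092041)
[[140, 336], [150, 375], [140, 383], [110, 383], [106, 365], [112, 353], [122, 341]]
[[473.5, 221.5], [486.9, 168.5], [476.9, 153.5], [444.5, 145.6], [440.0, 172.5], [446.1, 191.6], [455.9, 210.7]]
81 311
```

View pics/c14.png

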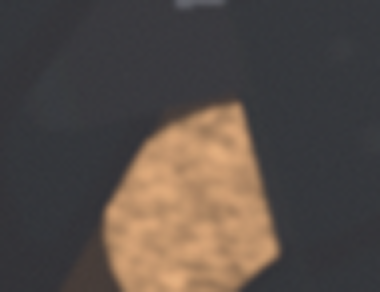

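That crop was a piece of the mat, not the heel. I'll find the heel blob near its expected pixel instead.

```bash
python3 - <<'E'
from h import *
C=cam("wrist"); im=cv2.imread('pics/w14.png'); e=proj(C,[.555,.39,.03])[0]; print(e)
h=cv2.cvtColor(im,cv2.COLOR_BGR2HSV); x,y=e.astype(int); print(h[y,x-10:x+11:5].tolist(),h[y-60,x-10].tolist(),h[y,x-70].tolist())
for sm in (60,85,100,115):
  for b in blobs(im,(8,sm,90),(30,255,255),800)[0]:
    r=rect(C,b,.03); bb=cv2.boundingRect(b.reshape(-1,1,2))
    if r[1][0]<80 and r[1][1]<80 and abs(r[0][0]-555)<30 and abs(r[0][1]-388)<30:
        print(sm,bb,'z30',r,'z5',rect(C,b,.005)[0])
        hull=cv2.convexHull(b.reshape(-1,1,2)); a=cv2.approxPolyDP(hull,2,True)[:,0]
        print(a.tolist()); print(np.round(onz(C,a,.03)[:,:2]*1e3,1).tolist())
E
```

```text
[252.95982451 196.00717251]
[[17, 100, 220], [16, 100, 219], [17, 100, 219], [17, 102, 220], [16, 102, 220]] [10, 58, 140] [11, 60, 141]
85 (223, 170, 63, 49) z30 ((555.9108276367188, 391.334716796875), (49.92721176147461, 41.31644058227539), 11.484792709350586) z5 (557.4923095703125, 382.35205078125)
[[280, 179], [285, 201], [278, 213], [268, 218], [225, 217], [223, 181], [228, 171], [264, 170], [272, 172]]
[[573.3, 408.4], [581.5, 390.9], [578.2, 379.4], [571.1, 373.3], [535.8, 367.1], [529.1, 397.7], [531.7, 406.7], [559.3, 413.1], [565.8, 412.8]]
100 (225, 171, 60, 47) z30 ((556.0186157226562, 391.40789794921875), (47.83850860595703, 39.59156799316406), 11.48544979095459) z5 (557.6129760742188, 382.4338073730469)
[[279, 179], [284, 197], [277, 212], [266, 217], [226, 216], [225, 176], [228, 172], [264, 171]]
[[572.5, 408.2], [579.9, 394.2], [577.2, 380.1], [569.3, 373.9], [536.5, 368.2], [530.0, 402.2], [531.8, 405.9], [559.4, 412.3]]
```

```bash
python3 - <<'E'
from h import *
C=cam("wrist"); print('cam',-C[2].T@C[3])
g=lambda px,z:np.round(onz(C,px,z)[:,:2]*1e3,1).tolist()
print('top img edge z5',g([[228,171],[264,170]],.005)); print('bottom img edge z30',g([[226,217],[266,218]],.03)); print('left z30/5',g([[224,190]],.03),g([[224,190]],.005),'right',g([[285,197]],.03),g([[285,197]],.005))
for n in("scene","side"):
    Cn=cam(n); i=cv2.imread(f'pics/{n}0.png')
    for b in blobs(i,(8,85,90),(30,255,255),100)[0]:
        r=rect(Cn,b,.017)
        if abs(r[0][0]-555)<40 and abs(r[0][1]-390)<40: print(n,r)
E
```

```text
cam [0.5425201  0.46738913 0.2416693 ]
top img edge z5 [[530.4, 399.5], [561.2, 406.7]]
bottom img edge z30 [[536.6, 367.3], [569.4, 373.0]]
left z30/5 [[531.1, 390.4]] [[529.8, 381.3]] right [[580.7, 394.3]] [[585.2, 385.7]]
side ((556.662109375, 385.815673828125), (55.85194778442383, 50.478248596191406), 16.942886352539062)
```

Call:
play_rows --pt "-1 0 -30 0 0 0 70" --pt "0 0 -35 0 0 0 70" --pt "0 0 -22 0 0 0 70" --pt "0 0 -6 0 0 0 70" --pt "0 0 0 0 0 0 70" --pt "0 0 0 0 0 0 40" --pt "0 0 0 0 0 0 40" --pt "0 0 0 0 0 0 40" --grip_force 40

```text
clock: 31.8
position: [0.5568, 0.3889, 0.0063]
tool_rot: [1.963, 1.569, 0.594]
force: [-1.9, -1.7, 7.1]
grip_width: 0.0476
```

```bash
python3 -c "
from h import *
st()"
```

```text
t 31.8 p [556.8 388.9   6.3] jaw deg 11.6 xax [ 0.001  0.001 -1.   ] F [-1.9 -1.7  7.1] w 47.6 q7 -0.87
```

The heel is gripped. Lift it and carry it to the blue box.

Call:
play_rows --pt "0 0 15 0 0 0 40" --pt "0 0 45 0 0 0 40" --pt "0 0 50 0 0 0 40" --pt "0 0 50 0 0 0 40" --pt "0 -10 30 0 0 0 40" --pt "0 -30 0 0 0 0 40" --pt "1 -45 0 0 0 0 40" --pt "1 -48 0 0 0 0 40"

```text
clock: 32.8
position: [0.5582, 0.2545, 0.1963]
tool_rot: [1.696, 1.569, 0.328]
force: [0.1, -1.0, -0.2]
grip_width: 0.0478
```

Call:
play_rows --pt "1 -48 0 0 0 0 40" --pt "1 -48 0 0 0 -5 40" --pt "1 -48 0 0 0 -5 40" --pt "1 -48 0 0 0 -5 40" --pt "1 -48 0 0 0 0 40" --pt "1 -48 0 0 0 0 40" --pt "1 -48 0 0 0 0 40" --pt "1 -48 0 0 0 0 40"

```text
clock: 33.8
position: [0.5664, -0.13, 0.1964]
tool_rot: [1.394, 1.569, -0.236]
force: [0.5, 0.1, -0.7]
grip_width: 0.0479
```

Call:
play_rows --pt "1 -48 0 0 0 0 40" --pt "1 -48 0 0 0 0 40" --pt "1 -46 0 0 0 0 40" --pt "0 -30 0 0 0 0 40" --pt "0 -14 -10 0 0 0 40" --pt "0 0 -20 0 0 0 40" --pt "0 0 0 0 0 0 40"

```text
clock: 34.67
position: [0.5687, -0.3123, 0.1629]
tool_rot: [-2.176, 1.567, 2.479]
force: [0.5, -0.3, -0.7]
grip_width: 0.048
```

```bash
python3 - <<'E'
from h import *
s,R=st(); C,im=grab("wrist","w15.png"); C2,i2=grab("scene","s15.png"); C3,i3=grab("side","d15.png")
for n,c,i in (("wrist",C,im),("scene",C2,i2),("side",C3,i3)):
    for b in blobs(i,(100,150,60),(125,255,255),700)[0]: print(n,'blue',rect(c,b,.058),cv2.contourArea(b.reshape(-1,1,2)))
    for b in blobs(i,(0,0,110),(180,60,255),400)[0]:
        r=rect(c,b,.046)
        if max(r[1])<160: print(n,'white',r)
E
```

```text
t 34.67 p [ 568.7 -312.3  162.9] jaw deg -3.3 xax [-0.003  0.002 -1.   ] F [ 0.5 -0.3 -0.7] w 48.0 q7 0.12
wrist blue ((570.99267578125, -333.9483947753906), (73.49974822998047, 139.49696350097656), 85.32414245605469) 3921.5
wrist blue ((561.81787109375, -442.1318664550781), (18.79731559753418, 115.38976287841797), 86.57307434082031) 989.0
wrist white ((756.8189697265625, -231.43470764160156), (73.10860443115234, 64.2788314819336), 0.10833540558815002)
wrist white ((565.8945922851562, -369.6203918457031), (93.20932006835938, 151.23773193359375), 86.77932739257812)
wrist white ((693.6567993164062, -354.8331604003906), (46.78044509887695, 48.654850006103516), 86.671142578125)
wrist white ((441.10150146484375, -383.1637878417969), (47.912757873535156, 47.94784927368164), 87.41390991210938)
wrist white ((608.2247314453125, -233.20046997070312), (47.74208450317383, 22.101436614990234), 1.0290319919586182)
wrist white ((394.40191650390625, -565.0831298828125), (74.8285903930664, 32.051780700683594), 43.17265701293945)
wrist white ((427.7281188964844, -516.9314575195312), (73.25721740722656, 27.63428497314453), 52.61029052734375)
scene blue ((579.6336059570312, -388.0837707519531), (143.90249633789062, 166.63499450683594), 86.17530822753906) 2946.5
scene white ((567.7523803710938, -384.0742492675781), (116.34294891357422, 118.19827270507812), 86.38021850585938)
side blue ((561.4737548828125, -337.7458190917969), (227.61260986328125, 153.5289764404297), 86.75499725341797) 1543.0
side blue ((716.1469116210938, 247.37545776367188), (76.13249206542969, 126.61214447021484), 34.49927520751953) 776.0
side white ((82.64276123046875, 126.2559814453125), (92.31410217285156, 153.66297912597656), 75.77457427978516)
```

Call:
play_rows --pt "1 -12 0 0 0 -0.5 40" --pt "2 -20 0 0 0 0 40" --pt "0 -8 -10 0 0 0 40" --pt "0 0 -30 0 0 0 40" --pt "0 0 -25 0 0 0 40" --pt "0 0 0 0 0 0 40" --pt "0 0 0 0 0 0 40"

```text
clock: 35.7
position: [0.5726, -0.3548, 0.1005]
tool_rot: [1.342, 1.57, -0.298]
force: [0.2, 0.3, 0.2]
grip_width: 0.048
```

```bash
python3 - <<'E'
from h import *
s,R=st(); C,im=grab("wrist","w16.png"); C2,i2=grab("scene","s16.png"); p=np.array(s['position'])
print('cam',-C[2].T@C[3])
z=p[2]-.0063
for b in blobs(im,(8,70,90),(30,255,255),800)[0]:
    r=rect(C,b,z+.03)
    if max(r[1])<80: print('heel?',cv2.boundingRect(b.reshape(-1,1,2)),r,rect(C,b,z+.005)[0])
for b in blobs(im,(0,0,110),(180,60,255),3000)[0]:
    print('white',cv2.boundingRect(b.reshape(-1,1,2)),rect(C,b,.046))
h=cv2.cvtColor(im,cv2.COLOR_BGR2HSV)
# expected bar outline top z=.080 in the image
c0=np.array([.5698,-.3828]);u=np.array([.9978,-.0663]);n=np.array([.0663,.9978])
P=np.array([[*(c0+a*u+b*n),.08] for a,b in((-.03,.006),(.03,.006),(.03,-.006),(-.03,-.006))])
print('bar px',np.round(proj(C,P)).tolist())
v=im.copy(); cv2.polylines(v,[np.round(proj(C,P)).astype(int)],True,(0,255,255),1)
a=cv2.resize(v,(512,384)); b=cv2.resize(i2[200:330,100:200],(288,384),interpolation=2)
cv2.imwrite('pics/c16.png',np.hstack([a,b]))
E
```

```text
t 35.7 p [ 572.6 -354.8  100.5] jaw deg -3.9 xax [ 0.001 -0.    -1.   ] F [0.2 0.3 0.2] w 48.0 q7 0.15
cam [ 0.57890677 -0.27426569  0.24273659]
heel? (207, 215, 99, 79) ((573.6038208007812, -349.49517822265625), (44.1546630859375, 48.3221435546875), 86.11194610595703) (572.4852905273438, -365.3648376464844)
white (175, 167, 157, 106) ((570.4806518554688, -369.4210205078125), (90.22918701171875, 117.57019805908203), 86.02993774414062)
white (262, 10, 75, 81) ((607.8754272460938, -249.27496337890625), (48.00595474243164, 47.78211212158203), 46.0271110534668)
bar px [[210.0, 255.0], [299.0, 255.0], [298.0, 270.0], [211.0, 270.0]]
```

View pics/c16.png

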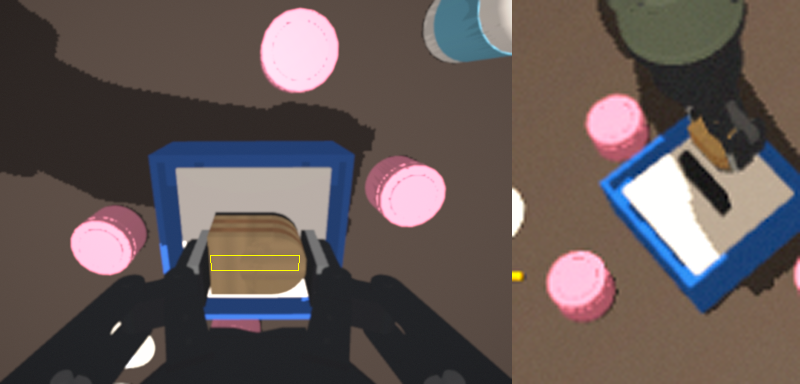

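The heel is held level over the +y half of the divider. The scene crop shows clear space between the bar and the wall. I'll shift +3 mm in y and lower it.

Call:
play_rows --pt "-1 3 0 0 0 0 40" --pt "0 0 -15 0 0 0 40" --pt "0 0 -15 0 0 0 40" --pt "0 0 -10 0 0 0 40" --pt "0 0 -5 0 0 0 40" --pt "0 0 0 0 0 0 40" --pt "0 0 0 0 0 0 40"

```text
clock: 36.67
position: [0.5715, -0.3516, 0.0553]
tool_rot: [1.117, 1.57, -0.523]
force: [0.3, 0.1, -1.1]
grip_width: 0.0482
```

Call:
play_rows --pt "0 0 -1 0 0 0 40" --pt "0 0 -0.7 0 0 0 40" --pt "0 0 0 0 0 0 40"

```text
clock: 37.05
position: [0.5713, -0.3515, 0.0532]
tool_rot: [-2.512, 1.571, 2.131]
force: [-0.4, -0.4, -0.6]
grip_width: 0.0476
```

Call:
play_rows --pt "0 0 -0.6 0 0 0 40" --pt "0 0 0 0 0 0 40"

```text
clock: 37.3
position: [0.5713, -0.3515, 0.0525]
tool_rot: [-1.926, 1.571, 2.718]
force: [-0.5, -0.3, -0.6]
grip_width: 0.0481
```

Call:
play_rows --pt "0 0 -0.4 0 0 0 40" --pt "0 0 0 0 0 0 40"

```text
clock: 37.55
position: [0.5713, -0.3515, 0.0524]
tool_rot: [0.124, 1.571, -1.515]
force: [-0.7, 1.0, 3.3]
grip_width: 0.0481
```

Call:
play_rows --pt "0 0 0 0 0 0 52" --pt "0 0 0 0 0 0 56" --pt "0 0 0 0 0 0 62" --pt "0 0 0 0 0 0 62" --pt "0 0 15 0 0 0 62" --pt "0 0 40 0 0 0 62" --pt "0 0 50 0 0 0 62" --pt "0 0 50 0 0 0 62"

```text
clock: 38.55
position: [0.5713, -0.3514, 0.2099]
tool_rot: [1.305, 1.57, -0.335]
force: [0.5, -0.9, 0.9]
grip_width: 0.062
```

Call:
play_rows --pt "-20 0 0 0 0 0 62" --pt "-30 15 0 0 0 0 62" --pt "-30 25 0 0 0 0 62" --pt "-30 30 0 0 0 0 62" --pt "-10 30 0 0 0 0 62" --pt "0 30 0 0 0 0 62" --pt "0 10 0 0 0 0 62" --pt "0 0 0 0 0 0 62"

```text
clock: 39.55
position: [0.4516, -0.2115, 0.2078]
tool_rot: [0.885, 1.57, -0.753]
force: [0.3, -0.3, -0.0]
grip_width: 0.0621
```

```bash
python3 - <<'E'
from h import *
s,R=st(); C2,i2=grab("scene","s17.png"); C3,i3=grab("side","d17.png")
for n,c,i in (("scene",C2,i2),("side",C3,i3)):
    for b in blobs(i,(0,0,110),(180,60,255),400)[0]:
        r=rect(c,b,.046)
        if max(r[1])<160: print(n,'white',r)
    for b in blobs(i,(8,80,70),(25,255,255),60)[0]:
        r=rect(c,b,.06)
        if abs(r[0][1]+350)<60 and max(r[1])<90: print(n,'heel',cv2.boundingRect(b.reshape(-1,1,2)),r)
    for b in blobs(i,(172,150,60),(8,255,255),60)[0]: print(n,'red',cv2.boundingRect(b.reshape(-1,1,2)),rect(c,b,.058)[0])
a=cv2.resize(i2[195:315,100:250],(400,320),interpolation=2); b=cv2.resize(i3[110:190,240:340],(400,320),interpolation=2)
c=cv2.resize(i2[130:240,220:395],(400,251),interpolation=2); d=cv2.resize(i3[150:310,130:385],(400,251),interpolation=2)
cv2.imwrite('pics/c17.png',np.vstack([np.hstack([a,b]),np.hstack([c,d])]))
E
```

```text
t 39.55 p [ 451.6 -211.5  207.8] jaw deg -3.9 xax [ 0.001 -0.001 -1.   ] F [ 0.3 -0.3 -0. ] w 62.1 q7 0.03
scene white ((567.8585205078125, -384.0784912109375), (116.33578491210938, 118.43202209472656), 86.39653015136719)
scene red (252, 165, 63, 60) (649.3209838867188, -2.210693359375)
side white ((83.22715759277344, 123.21044921875), (93.61820983886719, 156.66697692871094), 75.40164184570312)
side red (202, 191, 62, 56) (631.555908203125, 40.620384216308594)
```

The viewer limit is reached, so I'll check the heel, the red tin and the bystanders numerically.

```bash
python3 - <<'E'
from h import *
c0=np.array([.5698,-.3825]);u=np.array([.9978,-.0663]);n=np.array([.0663,.9978]); hc=c0+.031*n; print('expect heel',hc)
for nm,f0,f in(("scene","scene0.png","s17.png"),("side","side0.png","d17.png")):
    C=cam(nm); i=cv2.imread('pics/'+f); i0=cv2.imread('pics/'+f0); H=cv2.cvtColor(i,cv2.COLOR_BGR2HSV)
    t=np.linspace(0,2*np.pi,40)
    e=proj(C,[*hc,.076])[0]; print(nm,'exp top px',e.round(1),'hsv',H[int(e[1]),int(e[0])])
    cs=blobs(i,(5,50,60),(28,255,255),15)[0]
    for b in cs:
        x,y,w,h=cv2.boundingRect(b.reshape(-1,1,2))
        if abs(x+w/2-e[0])<25 and abs(y+h/2-e[1])<25: print(' brown',(x,y,w,h),'exp box',[proj(C,np.array([[*(hc+a*u+d*n),z] for a in(-.0245,.0245) for d in(-.017,.017) for z in(.051,.076)])).round().min(0),proj(C,np.array([[*(hc+a*u+d*n),z] for a in(-.0245,.0245) for d in(-.017,.017) for z in(.051,.076)])).round().max(0)],rect(C,b,.076))
    e=proj(C,[.6395,.0165,.039])[0]
    print('red tin exp top px',e.round(), 'bare side px hsv',[H[int(q[1]),int(q[0])].tolist() for q in proj(C,[[.6395,.0165,.039],[.6395+.0,.0165,.02]])])
    m=cv2.inRange(H,np.array([0,0,90]),np.array([180,70,255])); x,y=e.astype(int); mm=m[y-15:y+25,x-15:x+16]; ys,xs=np.nonzero(mm); print(' metal px near red tin',len(xs),(xs.mean()+x-15,ys.mean()+y-15) if len(xs) else '')
    d=cv2.absdiff(i,i0).max(2)
    for q,name in(((.716,.205,.05),'pot'),((.69,-.22,.06),'bottle')):
        a=proj(C,q)[0].astype(int); print(' ',name,a,'changed px',int((d[a[1]-25:a[1]+25,a[0]-18:a[0]+18]>50).sum()))
E
```

```text
expect heel [ 0.5718553 -0.3515682]
scene exp top px [175.5 251.9] hsv [ 29  87 255]
red tin exp top px [284. 191.] bare side px hsv [[3, 255, 253], [3, 255, 252]]
 metal px near red tin 78 (np.float64(282.1923076923077), np.float64(200.75641025641025))
  pot [341 166] changed px 0
  bottle [242 248] changed px 0
side exp top px [291.7 137.5] hsv [ 21 104 255]
red tin exp top px [234. 215.] bare side px hsv [[3, 255, 236], [3, 255, 234]]
 metal px near red tin 58 (np.float64(235.5), np.float64(223.74137931034483))
  pot [171 258] changed px 0
  bottle [243 157] changed px 0
```

```bash
python3 - <<'E'
from h import *
c0=np.array([.5698,-.3825]);u=np.array([.9978,-.0663]);n=np.array([.0663,.9978]); hc=c0+.031*n
for nm,f in(("scene","s17.png"),("side","d17.png")):
    C=cam(nm); i=cv2.imread('pics/'+f); e=proj(C,[*hc,.066])[0]
    pr=lambda z0,z1:proj(C,np.array([[*(hc+a*u+d*n),z] for a in(-.0245,.0245) for d in(-.017,.017) for z in(z0,z1)]))
    q=pr(.051,.076); print(nm,'exp',q.min(0).round(),q.max(0).round())
    for b in blobs(i,(5,45,60),(35,255,255),15)[0]:
        x,y,w,h=cv2.boundingRect(b.reshape(-1,1,2))
        if abs(x+w/2-e[0])<25 and abs(y+h/2-e[1])<25: print(' seen',(x,y),(x+w-1,y+h-1),cv2.contourArea(b.reshape(-1,1,2)),'hull',cv2.contourArea(cv2.convexHull(q.astype(np.float32))),rect(C,b,.066))
    P=np.array([[*(c0+a*u),.078] for a in(-.02,0,.02)]); H=cv2.cvtColor(i,cv2.COLOR_BGR2HSV); print(' bar V',[int(H[int(y),int(x),2]) for x,y in proj(C,P)])
    P=np.array([[*(hc+.0*u+a*n),.047] for a in(-.0185,)]); print()
E
```

```text
scene exp [165. 242.] [188. 266.]
 bar V [53, 53, 48]

side exp [282. 134.] [301. 148.]
 bar V [60, 65, 61]
```

```bash
python3 - <<'E'
from h import *
for f,(x0,x1,y0,y1) in(("s17.png",(160,194,236,272)),("d17.png",(276,308,128,154))):
    H=cv2.cvtColor(cv2.imread('pics/'+f),cv2.COLOR_BGR2HSV)
    print(f,x0,y0)
    for y in range(y0,y1,2): print(y,' '.join('.' if (v>200 and s<40) else '#' if v<75 else 'B' if 95<h<130 and s>120 else 'w' if 5<=h<=35 and s>40 else 'r' if s>100 else '-' for h,s,v in H[y,x0:x1]))
E
```

```text
s17.png 160 236
236 w w w - B B B B B B B B B B B B B B w w w w w w w w w w w # # # # #
238 - B B B B B B B B B B B B B B B B B B B w w w w w w w w w w w w w w
240 B B B B B B B B B - . . . . B B B B B B B B w w w w w w w w w w w w
242 B B B B B B - . . . . . . . . . - B B B B B B B w w w w w w w w w w
244 B B B - . . . . . . . . . w w w . . - B B B B B B B w w w w w w w w
246 B . . . . . . . . . w w w w w w w w . . - B B B B B B r w w w w w w
248 . . . . . . . . . w w w w w w w w w w w . . - B B B B B B r w w w w
250 . . . . . . w w w w w w w w w w w w w w w w . . - B B B B B B r w w
252 # # w . . w w w w w w w w w w w w w w w w w w . . . - B B B B B B r
254 # # # # w . w w w w w w w w w w w w w w w w w w . . . . - B B B B B
256 # # # # # # w w w w w w w w w w w w w w w w w w w . . . . . - B B B
258 w # # # # # # # w w w w w w w w w w w w w w w w w w . . . . . - B B
260 . w # # # # # # # # w w w w w w w w w w w w w w w w . . . . . . . -
262 . . . w # # # # # # # w w w w w w w w w w w w w w . . . . . . . . .
264 . . . . . w # # # # # # # w w w w w w w w w w . . . . . . . . . . .
266 
[... 411 characters left out ...]
 B B B B B B B B B B
134 B B B B - . . . . . w w w w w w w w w w w # # # # # # # - - - -
136 B B - . . . . . . w w w w w w w w w w w w w w w w w # # - . . .
138 B - . . . . . . . w w w w w w w w w w w w w w w w w # - . . . .
140 - . . . . . . . . w w w w w w w w w w w w w w w w w # - . . . .
142 . . . . . . . . . w w w w w w w w w w w w w w w w w - - . . . .
144 . . . . . . . . . w w w w w w w w w w w w w w w w . . . . . . .
146 r - - . . . . . - - - - w w w w w w w w w w w w . . . . . . . .
148 B B B B B B B B B B B B B B B B B B B r - - - . . . . . . . . .
150 B B B B B B B B B B B B B B B B B B B B B B B - - . . . . . . .
152 B B B B B B B B B B B B B B B B B B B B B B B B B B B B B B B B
```

The heel stands where expected in both views: columns 165–186, rows 244–264 in the scene view, and columns 285–301, rows 134–146 in the side view. The bar runs beside it. Handing in.

```bash
python3 -c "
from h import *
print(workorder.job_done()); st()"
```

```text
the job is handed in; nothing more can be done
None
the job is handed in; nothing more can be done
```

I completed every step in the order asked and handed the job in at about 40 s on the robot's clock; no verdict was reported.

**What I did:**
- I swapped the tins, resting the red one on the cork mat on the way. The blue tin is now in the blue box and the red tin in the red box.
- I laid the divider on the blue box's posts over its tin.
- I set the heel on the divider, rubber side down, on the +y side of the bar with its length along it.

**What the last checks showed:**
- **Divider:** after its release a picture showed it lying inside the rim. In the last frame it measured the same as before the heel went on, and parallel to the box to about 0.2°.
- **Heel:** its outline matches the expected place to within a few pixels in both the scene and side views.
- **Red tin:** bare metal pixels show at its expected spot in the red box.
- **Pen pot and glue bottle:** no changed pixels in windows around their estimated positions.

**What was less certain:**
- The final state was checked only by pixel values, because the 16-picture viewing limit was reached before a last look.
- One heel crop showed the mat instead, so I measured the heel again before gripping it.
- Setting the red tin on the mat gave a brief contact force of 41 N through the held tin, and I backed off at once.
- My colour mask first missed the placed heel, so I confirmed it with a pixel map instead.

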